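Step the x-y table to its marks and draw the plug gauge to its red ring

ROBOT

A 6-joint arm with a two-finger parallel gripper is mounted at the origin on a cart in front of the work surface, level with it; the furniture and walls round the work are solid. World frame = base frame: x ahead of the robot, y to its left, z up, the work surface at z = 0. Lengths are in m, angles in rad, forces in N, time in s.
With the tool pointing down it reaches from about 0.25 to 0.725 m from the base axis. Payload 4 kg.
Tool frame: the origin (TCP) lies on the front face of the gripper's body, between the roots of the fingers; the fingertips stand 73 mm ahead of it and the grasp point (between the pads) lies 54 mm ahead of it; z points along the fingers, y is the line along which they close (so a half turn about z gives the same grasp; the last joint's range is limited). The gripper opens to 85 mm and grips with 20 to 120 N. Pads are 22 mm wide; open, the fingers measure 114 mm over their backs; the gripper's body (76 mm by 85 mm) begins 54 mm behind the grasp point. The pads swing forward as they close: fully open they stand 13 mm farther back than shut.
Start: joints at [1.158, 0.241, 0.005, 1.335, 0, 1.571], TCP at [0.201, 0.458, 0.304] pointing down, gripper open.
Joint ranges: [-2.72, 2.72], [-1.05, 1.87], [-1.09, 1.28], [-1.99, 2.15], [-1.42, 1.44], [-3.14, 3.14]. Speed limits (rad/s): [2.79, 2.79, 3.14, 3.14, 3.14, 3.14].

INTERFACE

Orientations are given as a rotation vector (axis times angle).
In Python, from rig import telemetry, viewer, close_job gives the robot as it stands.
- The arm moves only by the shell command python3 -m pendant 'ROWS' [FORCE]. ROWS is text: rows parted by semicolons, each of 7 numbers parted by spaces: the shift along the tool's x, y, z in units of 2.5 cm (1.0 is 2.5 cm), then the turn, a rotation vector about the tool's x, y, z in units of 0.1 rad (1.0 is 0.1 rad), then the closure, from -1 (fully open) to 1 (shut). A call has 1 to 8 rows; each row shifts and turns the commanded pose from where the row before left it, along the tool's axes as they then stand; what a row does not reach is not made up. A row lasts 1/10 s, in which the tool goes at most 50 mm and 8.59 degrees, less where a joint would pass 70% of its speed; a pose out of reach is approached as far as the arm can. A call with a number of a shift or a turn outside -1 to 1 is refused whole. A call with a gripper value outside its range is refused whole. The fingers move at their own pace and stop on an object; FORCE is the grip in N (left out, the last holds). Time passes only in rows, so rows that do not move let the fingers close. It gives the time, the measured TCP pose, the force, the opening and the grip force at its end, in the units of the state.
- telemetry.sense(): the state, without advancing time (a new reading comes with each control period).
- viewer.grab_frame(name): name is "scene" or "top"; returns (picture, depth): 400x640x3 uint8, red, green, blue; 400x640 float32, m along the optical axis (not along the pixel's ray), 0 where there is no reading.
- viewer.calibration(name): a dict with "camera_matrix" (3x3 intrinsics, pixels), "R" (3x3) and "t" (3): a world point X has camera coordinates R X + t. Camera axes: x right, y down, z forward; pixel columns grow to the right and rows downward; lengths in m; the calibration is good to about 2 mm. A picture is of the moment at which its call begins. calibration takes no time and is no camera call.
- close_job(): hands the job in; it is judged then, once.
The state is a dict: "clock": time; "joint_pos": joint angles; "qd": joint speeds; "tau": joint torques, N m; "tool_pos": TCP position; "orientation": TCP orientation; "force": force on the tool from outside, world axes, zero at the start; "moment": the same for the moment, N m; "opening": opening from 0.0 (shut) to 1.0 (fully open); "grip_force": force on a finger pad.
Only numpy, scipy, OpenCV 4.12 (cv2) and the standard library are available. Lean on these libraries where they do the work, as an engineer would, in place of code of your own. Each camera call takes 0.05 s, during which the arm holds its last target. There are 200 camera calls.

TASK

Slide the blue carrier of the x-y table (it has a tall black handle for this) until the fixed red pointer tip stands over the yellow dot, pause there briefly, then slide it on until the pointer stands over the green dot, the plug gauge staying fully seated all the while. Then draw the plug gauge gently straight up out of its bore until the whole red ring on its shank shows above the block while the blue ring below is still hidden in the bore, keeping it square and the pointer over the green dot. Finish while holding the gauge still there with the gripper, and leave the mug, the solder reel, the power driver and everything else alone.

Things in the scene. Friction and masses are not known exactly. Their poses are not given: they have to be found in the camera images.
- xy_table: small x-y table fixed to the bench: grey base plate 190 x 170 mm, 10 mm thick; origin on the bench under its middle, x and y axes along the two slide directions, z up
- pointer_tip (a point): sharp tip of the fixed red pointer, 56 mm above the bench, 8 mm above the carrier's top; it does not move. A thin arm carries it from a post on a heavy foot that stands 112 mm away beyond the table (in about the table's +x); arm and post are at most 85 mm high
- carrier: blue plate 125 (x) x 190 (y) mm, top 48 mm above the bench, on two crossed slides along the base's x and y (it starts at mid-travel; travel +-40 mm in x, +-65 mm in y; about 3 N of friction, stays where it is left); cannot turn, tip or lift. Origin on the bench plane below its middle (48 mm under its top), axes parallel to the base's. Carries the handle, the bore block and the two dots
- mark_yellow (a point): centre of the yellow dot, 14 mm in diameter with a white rim (20 mm), on top of the carrier at (12, -40) mm in its axes
- mark_green (a point): centre of the green dot, 14 mm in diameter with a white rim (20 mm), on top of the carrier at (45, 45) mm in its axes
- handle_grip (a point): point to grip on the axis of the carrier's upright round black handle (24 mm in diameter, 52 mm long, its top 24 mm above this point; the point is 116 mm above the bench), at (-38, +62) mm in the carrier's axes
- bore_mouth (a point): centre of the mouth of the upright blind bore (17 mm in diameter, 58 mm deep) in the top of the 48 x 48 mm aluminium block on the carrier, 90 mm above the bench, at (-41, -71) mm in the carrier's axes
- plug_gauge: 150 g plug gauge standing in the bore. Origin: on its axis at the shoulder, which rests on the bore mouth when seated; z up. Collar 25 mm wide from 0 to 4 mm, black round grip 20 mm wide from 4 to 46 mm; steel shank below, 16 mm wide, 56 mm long, red ring 14 to 20 mm and blue ring 38 to 44 mm below the shoulder: red is fully out at 20 mm lift, blue appears at 38 mm. Drops back if let go
- coffee_mug: white mug, 82 mm wide, 91 mm tall, to be left alone; origin under its middle
- solder_reel: solder reel, 58 mm in diameter, 42 mm tall, to be left alone; origin under its middle
- driver_tool: black power driver, 269 mm long, 38 mm high, lying near the robot's edge of the bench, to be left alone; origin under its middle

How it is judged:
On the way, in this order (a step that is already met when the one before it is completed fails the run):
1. the pointer tip stands over the yellow dot (within 7 mm of its centre), carrier still, gauge seated (horizontal distance between pointer_tip and mark_yellow below 0.007 m and linear speed of carrier below 0.01 m/s and z of plug_gauge in the frame of bore_mouth below 0.004 m), for 0.2 s.
2. the pointer tip stands over the green dot (within 7 mm of its centre), carrier still, gauge seated (horizontal distance between pointer_tip and mark_green below 0.007 m and linear speed of carrier below 0.01 m/s and z of plug_gauge in the frame of bore_mouth below 0.004 m), for 0.2 s.
At the end, for the whole second after the job is handed in: the gripper holds the gauge still, lifted 19.5 to 38.5 mm from its seat (red ring out, blue ring hidden), its axis within 4 mm of the bore's and within 0.08 rad of square, and the pointer tip is within 7 mm of the green dot's centre (z of plug_gauge in the frame of bore_mouth between 0.0195 and 0.0385 m and horizontal distance between pointer_tip and mark_green below 0.007 m and horizontal distance between plug_gauge and bore_mouth below 0.004 m and angle between the z axis of plug_gauge and the z axis of carrier, either way round below 0.08 rad and contact force between the fingers and plug_gauge above 2 N and linear speed of plug_gauge below 0.01 m/s); the arm keeps its last pose, push and grip.
It fails at once if the gauge is lifted more than 8 mm while the pointer is more than 15 mm from the green dot (z of plug_gauge in the frame of bore_mouth above 0.008 m and horizontal distance between pointer_tip and mark_green above 0.015 m).
It fails at once if the gauge leaves the bore (z of plug_gauge in the frame of bore_mouth above 0.054 m).
It fails at once if the gauge is jammed: pressed against its bore with more than 60 N (contact force between plug_gauge and carrier above 60 N).
It fails at once if the mug, the solder reel or the power driver is moved more than 30 mm (distance of any of coffee_mug, solder_reel, driver_tool from where it was at the start of the episode above 0.03 m).
It also fails if it takes over 51 s, if anything falls off the work surface, if the arm or the gripper's body presses on something with over 40 N, if the wrist force passes 120 N, or if a joint passes its speed limit or range.

## Working session

There is one attempt and no reset: what is moved stays moved. The work goes in short steps, Python scripts to look and compute and a shell command to move; the robot and the scene stay as the last step left them, time stands still between calls to the robot, and variables do not carry over. Pictures are saved under pics/ and viewed, at most 10 in all, crops included, and the job is handed in when it is done.

```bash
mkdir -p pics; ls; python3 - <<'E'
from rig import telemetry, viewer
import cv2,numpy as np
for n in("scene","top"):
    p,d=viewer.grab_frame(n); np.savez(f"pics/{n}0.npz",p=p,d=d)
    cv2.imwrite(f"pics/{n}0.png",p[:,:,::-1])
    c=viewer.calibration(n); print(n,c)
print(telemetry.sense())
E
```

```text
pics
scene {'camera_matrix': array([[416.31378995,   0.        , 327.65168257],
       [  0.        , 416.31378995, 200.22665174],
       [  0.        ,   0.        ,   1.        ]]), 'R': array([[ 0.66052846, -0.75061749,  0.01659947],
       [-0.2931366 , -0.27818255, -0.91470509],
       [ 0.69121132,  0.59932283, -0.40378095]]), 't': array([-0.45386456,  0.2107299 ,  0.73366346])}
top {'camera_matrix': array([[378.54301599,   0.        , 320.9179655 ],
       [  0.        , 378.54301599, 201.43902817],
       [  0.        ,   0.        ,   1.        ]]), 'R': array([[ 0.00441766, -0.99963053,  0.02681953],
       [-0.99729001, -0.00637375, -0.07329398],
       [ 0.07343784, -0.02642306, -0.9969497 ]]), 't': array([-0.14636502,  0.53665874,  0.89207228])}
{'clock': 0.1, 'joint_pos': array([1.15800459e+00, 2.41361126e-01, 3.86807183e-03, 1.33520713e+00,
       2.44019703e-05, 1.57081708e+00]), 'qd': array([ 0.00041358, -0.00020484,  0.00389718, -0.0017707 , -0.00176298,
       -0.00019457]), 'tau': array([-1.67131613e-03, -3.73138690e+01,  2.53009433e+01,  1.08083218e-02,
       -1.71646629e-04,  3.15882787e-07]), 'tool_pos': array([0.20040793, 0.45761409, 0.3030936 ]), 'orientation': array([-6.43764705e-01, -3.07450185e+00,  2.91887208e-03]), 'force': array([ 1.51802925,  1.16368333, -0.14012707]), 'moment': array([ 0.0080169 ,  0.0207684 , -0.02849573]), 'grip_force': 0.0, 'opening': 0.9963119334882972}
```

View pics/scene0.png

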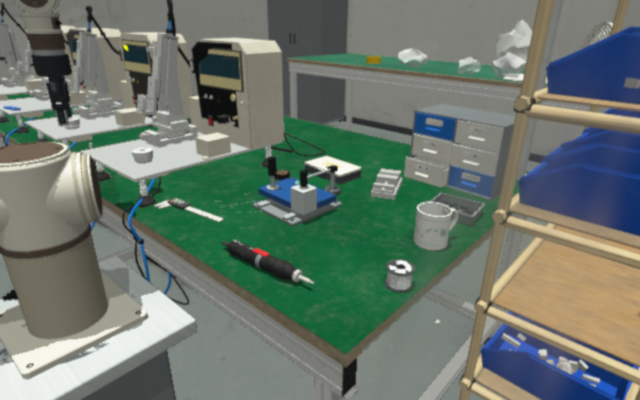

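View pics/top0.png

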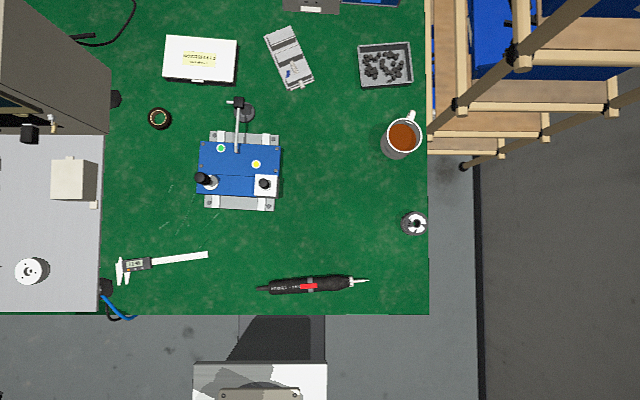

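The scene picture shows the table at about (297,195). In the top view the green dot is at (220,148), yellow at (256,164), the handle top at about (203,178), the gauge at (264,184), and the pointer arm runs from (237,102) to (237,150). The mug, the reel and the driver are clear of the table.

```bash
cat > h.py <<'E'
import numpy as np,cv2
from rig import telemetry, viewer
C={n:viewer.calibration(n) for n in("scene","top")}
def ray(n,u,v,z):
    c=C[n];K=c["camera_matrix"];R=c["R"];o=-R.T@c["t"]
    d=R.T@np.linalg.solve(K,[u,v,1]);return o+d*(z-o[2])/d[2]
def proj(n,X):
    c=C[n];p=c["camera_matrix"]@(c["R"]@np.asarray(X)+c["t"]);return p[:2]/p[2]
def tri(a,b):
    A=[];y=[]
    for n,(u,v) in(("scene",a),("top",b)):
        c=C[n];P=c["camera_matrix"]@np.c_[c["R"],c["t"]]
        for i,q in((0,u),(1,v)):
            r=q*P[2]-P[i];A.append(r[:3]);y.append(-r[3])
    return np.linalg.lstsq(np.array(A),np.array(y),rcond=None)[0]
def blob(p,lo,hi,box):
    h=cv2.cvtColor(p,cv2.COLOR_RGB2HSV);m=cv2.inRange(h,lo,hi);k=np.zeros_like(m);x0,y0,x1,y1=box;k[y0:y1,x0:x1]=1
    ys,xs=np.nonzero(m*k);return xs.mean(),ys.mean(),len(xs)
E
python3 - <<'E'
from h import *
t=np.load("pics/top0.npz");s=np.load("pics/scene0.npz")
for nm,lo,hi,b in(("Y",(22,120,150),(34,255,255),(245,155,268,175)),("G",(45,120,110),(85,255,255),(212,141,228,156))):
    u,v,n=blob(t["p"],lo,hi,b);print(nm,u,v,n,ray("top",u,v,.048))
a=cv2.resize(t["p"][92:217,185:290],None,fx=4.5,fy=4.5,interpolation=cv2.INTER_CUBIC)
b=cv2.resize(s["p"][145:225,250:345],None,fx=3.4,fy=3.4,interpolation=cv2.INTER_CUBIC)
im=np.zeros((565,800,3),np.uint8);im[:a.shape[0],:a.shape[1]]=a;im[:b.shape[0],475:475+b.shape[1]]=b
cv2.imwrite("pics/z0.png",im[:,:,::-1])
E
```

```text
Y 255.7391304347826 163.82608695652175 23 [0.62316236 0.01087002 0.048     ]
G 220.61904761904762 147.47619047619048 21 [0.66125105 0.09377288 0.048     ]
```

View pics/z0.png

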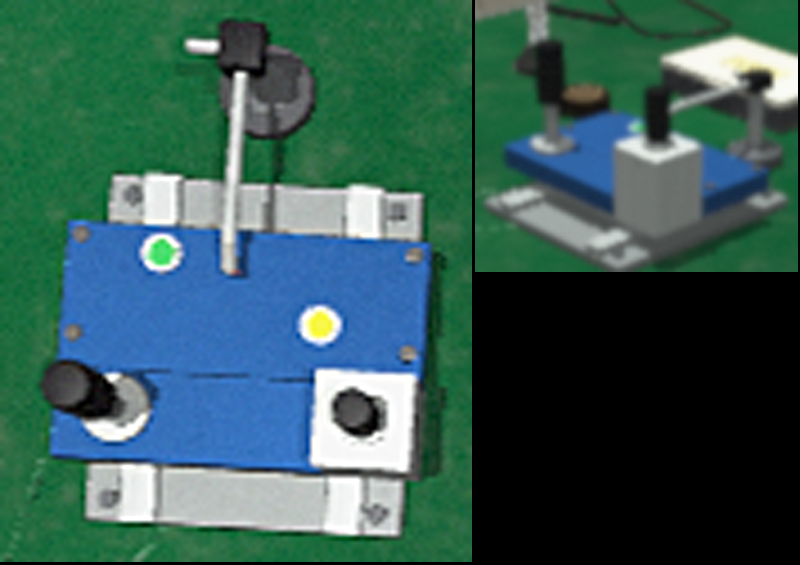

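```bash
python3 - <<'E'
from h import *
from scipy.spatial.transform import Rotation as Ro
Y=ray("top",255.74,163.83,.048);G=ray("top",220.62,147.48,.048)
yaw=np.arctan2(*(G-Y)[[1,0]])-np.arctan2(85,33)
c,s=np.cos(yaw),np.sin(yaw);R=np.array([[c,-s],[s,c]])
O=((Y[:2]+G[:2])-R@[.057,.005])/2
f=lambda x,y,z:np.r_[O+R@[x/1e3,y/1e3],z]
T=ray("top",185+236/4.5,92+272/4.5,.056)
print("yaw",yaw,"O",O,"T",T,"toYellow",(T-Y)[:2],R.T@(T-Y)[:2],"Y->G",(Y-G)[:2])
for nm,X in(("hgrip",f(-38,62,.116)),("htop",f(-38,62,.14)),("gtop",f(-41,-71,.136)),("tip",T)):
    print(nm,X,"scene",proj("scene",X),"top",proj("top",X))
print("tri h",tri((271.8,158.2),(200.1,177.1)),"tri g",tri((303.2,172.1),(263.9,182.7)))
S=telemetry.sense();print(Ro.from_rotvec(S["orientation"]).as_matrix().round(3))
print("cam",-C["top"]["R"].T@C["top"]["t"])
E
```

```text
yaw -0.060354305724278356 O [0.61359864 0.05154274] T [0.64819109 0.05261221 0.056     ] toYellow [0.025038   0.04174439] [0.02247449 0.04317861] Y->G [-0.03808891 -0.08290262]
hgrip [0.57940752 0.11572193 0.116     ] scene [271.47237454 165.16532094] top [201.97427403 178.04762461]
htop [0.57940752 0.11572193 0.14      ] scene [271.14232126 156.90095851] top [198.68852784 176.50018553]
gtop [ 0.56839074 -0.01685496  0.136     ] scene [302.74125233 170.57854963] top [262.4507192  182.45570419]
tip [0.64819109 0.05261221 0.056     ] scene [305.17616686 184.44367328] top [237.44444444 152.44444444]
tri h [0.57896051 0.11331861 0.13693512] tri g [ 0.5680527  -0.01921844  0.13256784]
[[-0.916  0.401 -0.001]
 [ 0.401  0.916 -0.002]
 [ 0.    -0.002 -1.   ]]
cam [ 0.47033914 -0.11931913  0.93261049]
```

```bash
python3 -m pendant '-1 -0.33 0 0 0 0 -1;-1 -0.33 0 0 0 0 -1;-1 -0.33 0 0 0 0 -1;-1 -0.33 0 0 0 0 -1;-1 -0.33 0 0 0 0 -1;-1 -0.33 0 0 0 0 -1;-1 -0.33 0 0 0 0 -1;-1 -0.33 0 0 0 0 -1' 80
python3 -m pendant '-1 -0.33 0 0 0 0 -1;-1 -0.33 0 0 0 0 -1;-1 -0.33 0 0 0 0 -1;-1 -0.33 0 0 0 0 -1;-1 -0.33 0 0 0 0 -1;-1 -0.33 0 0 0 0 -1;-1 -0.33 0 0 0 0 -1;-1 -0.33 0 0 0 0 -1'
python3 -m pendant '-1 -0.33 0 0 0 0 -1;0 0 0.5 0 0 1 -1;0 0 0.5 0 0 1 -1;0 0 0.5 0 0 1 -1;0 0 0.5 0 0 1 -1;0 0 0 0 0 1 -1;0 0 0 0 0 1 -1;0 0 0 0 0 1 -1'
python3 -m pendant '0 0 0 0 0 1 -1;0 0 0 0 0 1 -1;0 0 0 0 0 1 -1;0 0 0 0 0 1 -1;0 0 0 0 0 1 -1;0 0 0 0 0 0.2 -1;0 0 0 0 0 0 -1;0 0 0 0 0 0 -1'
cat >> h.py <<'E'
from scipy.spatial.transform import Rotation as Ro
def units(target):
    S=telemetry.sense();M=Ro.from_rotvec(S["orientation"]).as_matrix();d=np.asarray(target)-S["tool_pos"]
    yw=np.arctan2(M[1,1],M[0,1])
    print("t",S["clock"],"pos",S["tool_pos"].round(4),"yaw",yw.round(4),"zaxis",M[:,2].round(4),"F",S["force"].round(1),"open",round(S["opening"],3),"grip",S["grip_force"])
    print("units xyz",(M.T@d/.025).round(3),"turn z",((yw+.060)/.1).round(3), "tilt",((M.T@[0,0,-1])[:2]).round(4))
E
python3 -c "
from h import *
units([.579,.1145,.172]);print(telemetry.sense()['joint_pos'])"
```

```text
clock: 0.9
tool_pos: [0.3578, 0.3163, 0.3035]
orientation: [-0.644, -3.074, 0.001]
force: [0.5, -0.4, -0.2]
opening: 1.002
grip_force: 0.0
clock: 1.7
tool_pos: [0.5145, 0.1757, 0.3033]
orientation: [-0.644, -3.074, 0.001]
force: [-0.7, 0.1, -1.2]
opening: 0.998
grip_force: 0.0
clock: 2.5
tool_pos: [0.5332, 0.1589, 0.2531]
orientation: [-1.664, -2.663, 0.002]
force: [0.7, -0.4, 0.3]
opening: 1.0
grip_force: 0.0
clock: 3.3
tool_pos: [0.5335, 0.159, 0.2537]
orientation: [-2.288, -2.153, 0.001]
force: [0.9, -0.3, -0.2]
opening: 0.999
grip_force: 0.0
t 3.3 pos [0.5335 0.159  0.2537] yaw -0.0606 zaxis [-5.e-04 -2.e-04 -1.e+00] F [ 0.9 -0.3 -0.2] open 0.999 grip 0.0
units xyz [-1.666  1.925  3.266] turn z -0.006 tilt [0.0002 0.0005]
[ 2.89669245e-01  3.78143919e-01  6.43924426e-02  1.25755327e+00
 -3.52879417e-05  1.92108857e+00]
```

```bash
python3 -m pendant '-0.83 0.96 0 0 0 0 -1;-0.83 0.96 0 0 0 0 -1;0 0 0 0 0 0 -1;0 0 0 0 0 0 -1'
python3 -c "
from h import *
units([.579,.1145,.172])
p,d=viewer.grab_frame('top');q,d=viewer.grab_frame('scene')
a=cv2.resize(p[92:217,170:290],None,fx=3.3,fy=3.3,interpolation=cv2.INTER_CUBIC)
b=cv2.resize(q[100:225,230:345],None,fx=3.4,fy=3.4,interpolation=cv2.INTER_CUBIC)
im=np.zeros((430,800,3),np.uint8);im[:a.shape[0],:a.shape[1]]=a;im[:b.shape[0],400:400+b.shape[1]]=b
cv2.imwrite('pics/z1.png',im[:,:,::-1])"
```

```text
clock: 3.7
tool_pos: [0.579, 0.1142, 0.2535]
orientation: [-2.289, -2.15, 0.001]
force: [-0.7, 1.0, 0.6]
opening: 1.002
grip_force: 0.0
t 3.7 pos [0.579  0.1142 0.2535] yaw -0.0626 zaxis [-9.e-04  2.e-04 -1.e+00] F [-0.7  1.   0.6] open 1.002 grip 0.0
units xyz [1.300e-02 2.000e-03 3.259e+00] turn z -0.026 tilt [-0.0001  0.001 ]
```

View pics/z1.png

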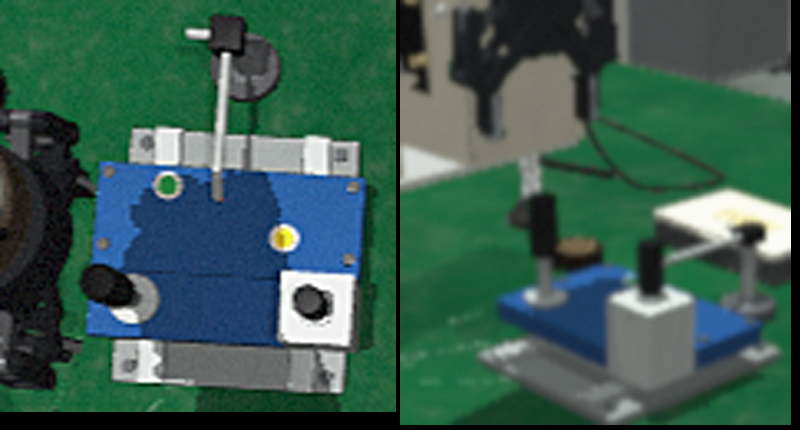

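The gripper straddles the handle in the scene crop, with the fingers at about (487,115) and (585,95) and the handle at (541,200). I'll descend and close.

```bash
python3 -m pendant '0 0 0.8 0 0 0 -1;0 0 0.8 0 0 0 -1;0 0 0.8 0 0 0 -1;0 0 0.8 0 0 0 -1;0 0 0 0 0 0 -1;0 0 0 0 0 0 -1'
python3 -m pendant '0 0 0 0 0 0 0;0 0 0 0 0 0 0.3;0 0 0 0 0 0 1;0 0 0 0 0 0 1;0 0 0 0 0 0 1;0 0 0 0 0 0 1;0 0 0 0 0 0 1;0 0 0 0 0 0 1' 60
python3 -m pendant '0 0 0 0 0 0 1;0 0 0 0 0 0 1;0 0 0 0 0 0 1;0 0 0 0 0 0 1'
python3 -c "
from h import *
units([.579,.1145,.172])
p,d=viewer.grab_frame('top')
for nm,lo,hi,b in(('Y',(22,120,120),(34,255,255),(245,155,268,175)),('G',(45,120,80),(85,255,255),(213,141,228,156))):
    u,v,n=blob(p,lo,hi,b);print(nm,u,v,n,ray('top',u,v,.048))"
```

```text
clock: 4.4
tool_pos: [0.5784, 0.1153, 0.1741]
orientation: [-2.288, -2.153, 0.001]
force: [-0.1, 0.0, 0.1]
opening: 0.997
grip_force: 0.0
clock: 5.2
tool_pos: [0.5791, 0.1147, 0.1746]
orientation: [2.289, 2.151, 0.001]
force: [-1.5, -0.1, 4.6]
opening: 0.263
grip_force: 58.6
clock: 5.6
tool_pos: [0.5791, 0.1147, 0.1746]
orientation: [2.289, 2.151, 0.001]
force: [-1.5, -0.2, 4.8]
opening: 0.263
grip_force: 58.6
t 5.6 pos [0.5791 0.1147 0.1746] yaw -0.0621 zaxis [ 9.e-04  3.e-04 -1.e+00] F [-1.5 -0.2  4.8] open 0.263 grip 58.64645719528198
units xyz [-0.008 -0.004  0.104] turn z -0.021 tilt [-0.0004 -0.0008]
Y 255.7826086956522 163.6086956521739 23 [0.62367933 0.01077704 0.048     ]
G 220.61904761904762 147.47619047619048 21 [0.66125105 0.09377288 0.048     ]
```

```bash
python3 -m pendant '0.2 0.1 0 0 0 0 1;0.3 0.16 0 0 0 0 1;0.3 0.16 0 0 0 0 1;0.3 0.16 0 0 0 0 1;0.3 0.16 0 0 0 0 1;0.25 0.12 0 0 0 0 1;0.1 0.05 0 0 0 0 1;0 0 0 0 0 0 1'
python3 -c "
from h import *
units([.579+.025,.1145+.0417,.1746])
p,d=viewer.grab_frame('top');q,d=viewer.grab_frame('scene')
np.savez('pics/t2.npz',p=p)
a=cv2.resize(p[120:200,185:285],None,fx=4.5,fy=4.5,interpolation=cv2.INTER_CUBIC)
b=cv2.resize(q[140:220,250:345],None,fx=3.6,fy=3.6,interpolation=cv2.INTER_CUBIC)
im=np.zeros((430,800,3),np.uint8);im[:a.shape[0],:a.shape[1]]=a;im[:b.shape[0],452:452+b.shape[1]]=b
cv2.imwrite('pics/z2.png',im[:,:,::-1])"
```

```text
clock: 6.45
tool_pos: [0.6044, 0.1567, 0.1746]
orientation: [2.289, 2.151, -0.0]
force: [-2.2, -1.4, 6.1]
opening: 0.266
grip_force: 59.1
t 6.45 pos [0.6044 0.1567 0.1746] yaw -0.0621 zaxis [ 3.e-04 -7.e-04 -1.e+00] F [-2.2 -1.4  6.1] open 0.266 grip 59.065298438072205
units xyz [-0.023 -0.015  0.   ] turn z -0.021 tilt [ 0.0007 -0.0003]
```

View pics/z2.png

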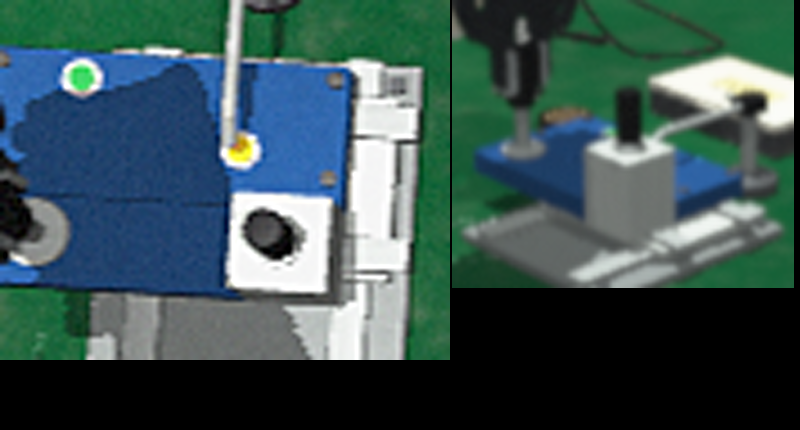

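The crop shows the tip end at about (236,149) over the yellow dot centred at (240,151). That is on target once parallax is allowed for. I'll pause here and refine the tip position numerically.

```bash
python3 -m pendant '0 0 0 0 0 0 1;0 0 0 0 0 0 1;0 0 0 0 0 0 1;0 0 0 0 0 0 1'
python3 -c "
from h import *
p=viewer.grab_frame('top')[0]
u,v,n=blob(p,(45,120,80),(85,255,255),(195,130,212,145));G=ray('top',u,v,.048)
print('G',u,v,n,G,'Y by offset',G[:2]-[.0381,.0829])
p0=np.load('pics/top0.npz')['p'].astype(int)
print((p0[...,0]-(p0[...,1]+p0[...,2])//2)[146:156,231:243]);print(p0[146:156,231:243].sum(2)//3)
a=cv2.resize(p0[136:160,220:260].astype(np.uint8),None,fx=15,fy=15,interpolation=cv2.INTER_NEAREST);b=cv2.resize(p[136:160,220:260],None,fx=15,fy=15,interpolation=cv2.INTER_NEAREST)
cv2.imwrite('pics/z3.png',np.vstack([a[:280],b[:280]])[:,:,::-1])"
```

```text
clock: 6.95
tool_pos: [0.6044, 0.1567, 0.1746]
orientation: [2.289, 2.151, 0.0]
force: [-1.5, -0.6, 6.0]
opening: 0.264
grip_force: 59.0
G 203.11111111111111 133.63888888888889 36 [0.69384878 0.13551131 0.048     ] Y by offset [0.65574878 0.05261131]
[[ -91  -87  -90  -11    3    5  -46  -82  -42  -83  -94  -91]
 [ -93  -90  -93  -11    5    6  -45  -85  -47  -82  -98  -95]
 [ -95  -87  -95   -8    5    6  -46  -84  -50  -81  -97  -92]
 [ -94  -93 -100  -12    1    3   -4  -54  -50  -80  -96  -93]
 [ -95  -96 -100   -9    4    1   -8  -53  -53  -81  -97  -93]
 [ -92  -92  -94   -7    7    4   -7  -53  -58  -79  -94  -92]
 [ -89  -93  -91  -58   -2   36   50  -12  -49  -81  -96  -88]
 [ -89  -92  -91 -101  -93  -63  -59  -55  -51  -78  -97  -93]
 [ -91  -92  -95  -97  -95  -99 -101 -104  -97  -92  -94  -91]
 [ -95  -93  -93  -93  -96  -95  -94  -93  -93  -95  -91  -92]]
[[112 103  88 161 198 170 127  83  65  97 117 113]
 [114 102  86 170 207 175 142  82  60 103 117 114]
 [117 108  86 166 207 181 139  89  58 106 119 114]
 [113 118  95 160 209 186 115  57  62  99 119 115]
 [110 115  96 173 213 187 112  55  63 105 113 118]
 [113 116  98 169 211 192 116  58  60 106 116 113]
 [117 113  99  96 167 156  99  79  59  98 110 114]
 [111 117 115 111  99  79  64  64  65  97 114 112]
 [116 115 111 110 118 119 120 116 119 118 112 117]
 [111 115 112 118 114 115 115 115 115 110 113 113]]
```

View pics/z3.png

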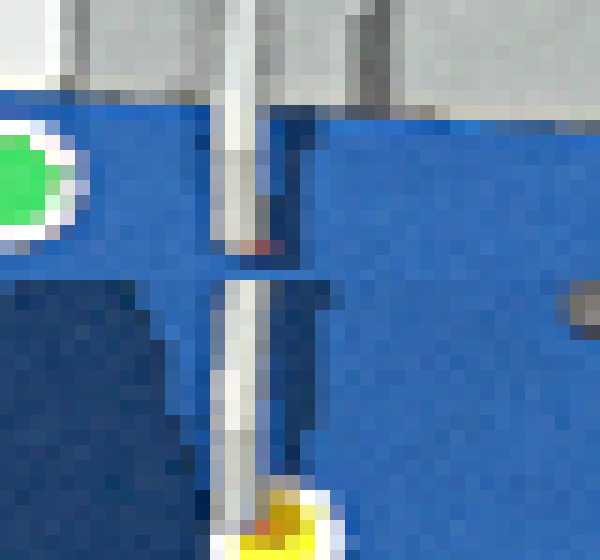

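The tip's red pixel at (237,152) matches the first estimate and lies over the yellow dot, so step 1 is held. Next is the slide to green, (-33, -85) mm in table axes.

```bash
python3 -m pendant '-0.1 -0.04 0 0 0 0 1;-0.3 -0.12 0 0 0 0 1;-0.3 -0.12 0 0 0 0 1;-0.3 -0.12 0 0 0 0 1;-0.3 -0.12 0 0 0 0 1;-0.3 -0.12 0 0 0 0 1;-0.3 -0.12 0 0 0 0 1;-0.3 -0.12 0 0 0 0 1'
python3 -m pendant '-0.3 -0.12 0 0 0 0 1;-0.3 -0.12 0 0 0 0 1;-0.3 -0.1 0 0 0 0 1;-0.2 -0.08 0 0 0 0 1;-0.1 -0.04 0 0 0 0 1;0 0 0 0 0 0 1;0 0 0 0 0 0 1;0 0 0 0 0 0 1'
python3 -c "
from h import *
units([.6044-.0381,.1567-.0829,.1746])
p,d=viewer.grab_frame('top');q,d=viewer.grab_frame('scene')
np.savez('pics/t4.npz',p=p,q=q)
a=cv2.resize(p[130:220,190:320],None,fx=4.5,fy=4.5,interpolation=cv2.INTER_CUBIC)
cv2.imwrite('pics/z4.png',a[:,:,::-1])"
```

```text
clock: 7.8
tool_pos: [0.5805, 0.1042, 0.1747]
orientation: [2.288, 2.152, 0.008]
force: [3.8, 3.9, 2.9]
opening: 0.266
grip_force: 59.0
clock: 8.6
tool_pos: [0.5664, 0.074, 0.1746]
orientation: [2.288, 2.15, 0.001]
force: [2.4, 0.9, 5.6]
opening: 0.267
grip_force: 59.3
t 8.6 pos [0.5664 0.074  0.1746] yaw -0.0622 zaxis [ 1.9e-03 -7.0e-04 -1.0e+00] F [2.4 0.9 5.6] open 0.267 grip 59.27816569805145
units xyz [-0.007 -0.003 -0.   ] turn z -0.022 tilt [ 0.0006 -0.002 ]
```

View pics/z4.png

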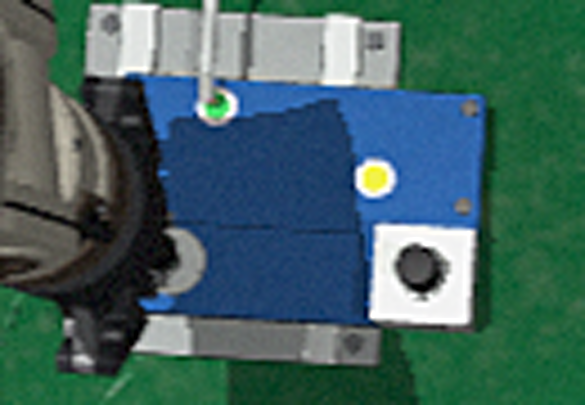

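The green dot's rim is centred at crop (216,106) with the tip end at about (212,103), so it is on target. The gauge top is at (420,265). I'll compute the residual and the gauge position.

```bash
python3 -m pendant '0 0 0 0 0 0 1;0 0 0 0 0 0 1'
python3 -c "
from h import *
z=np.load('pics/t4.npz');p=z['p']
u,v,n=blob(p,(22,120,120),(34,255,255),(262,160,285,180));Y=ray('top',u,v,.048)
yw=-.0603;R=np.array([[np.cos(yw),-np.sin(yw)],[np.sin(yw),np.cos(yw)]])
G=Y[:2]+R@[.033,.085];print('Y',u,v,n,Y,'G',G,'err tip-G',np.array([.6482,.0526])-G)
print('gauge from Y',Y[:2]+R@[-.053,-.031],'from start',np.array([.5684,-.0169])+[.5664-.5791,.074-.1147],'tri start',np.array([.568,-.0192])+[-.0127,-.0407],'from top pix',ray('top',282.9,188.5,.136))
# block white top centroid
m=blob(p,(0,0,190),(180,50,255),(268,177,300,206));print(m,'block',ray('top',m[0],m[1],.09))"
```

```text
clock: 8.9
tool_pos: [0.5664, 0.074, 0.1746]
orientation: [2.288, 2.15, 0.001]
force: [2.3, 0.0, 5.5]
opening: 0.268
grip_force: 59.3
Y 272.90909090909093 169.0909090909091 22 [ 0.61102807 -0.02953095  0.048     ] G [0.64909048 0.05332587] err tip-G [-0.00089048 -0.00072587]
gauge from Y [ 0.55625623 -0.05728064] from start [ 0.5557 -0.0576] tri start [ 0.5553 -0.0599] from top pix [ 0.55588715 -0.06004893  0.136     ]
(np.float64(283.2845070422535), np.float64(190.8225352112676), 355) block [ 0.55562416 -0.05754363  0.09      ]
```

```bash
python3 -m pendant '0 0 0 0 0 0 0.3;0 0 0 0 0 0 0;0 0 0 0 0 0 -1;0 0 0 0 0 0 -1;0 0 0 0 0 0 -1;0 0 0 0 0 0 -1;0 0 -0.3 0 0 0 -1;0 0 -0.6 0 0 0 -1'
python3 -m pendant '0 0 -0.8 0 0 0 -1;0 0 -0.8 0 0 0 -1;0 0 -0.7 0 0 0 -1;-0.7 0 0 0 0 0 -1;-0.9 0 0 0 0 0 -1;-0.9 0 0 0 0 0 -1;-0.9 0 0 0 0 0 -1;-0.9 0 0 0 0 0 -1'
python3 -m pendant '-0.8 -0.5 0 0 0 0 -1;0 0 0 0 0 0 -1;0 0 0 0 0 0 -1;0 0 0 0 0 0 -1'
python3 -c "
from h import *
units([.5557,-.0582,.172])
p,d=viewer.grab_frame('top');q,d=viewer.grab_frame('scene')
np.savez('pics/t5.npz',p=p,q=q)
a=cv2.resize(p[130:220,190:320],None,fx=3.3,fy=3.3,interpolation=cv2.INTER_CUBIC)
b=cv2.resize(q[100:225,240:345],None,fx=3.4,fy=3.4,interpolation=cv2.INTER_CUBIC)
im=np.zeros((430,800,3),np.uint8);im[:a.shape[0],:a.shape[1]]=a;im[:b.shape[0],440:440+b.shape[1]]=b
cv2.imwrite('pics/z5.png',im[:,:,::-1])"
```

```text
clock: 9.7
tool_pos: [0.5649, 0.074, 0.1958]
orientation: [-2.288, -2.15, 0.004]
force: [-0.5, 0.4, -0.8]
opening: 1.002
grip_force: 0.0
clock: 10.5
tool_pos: [0.559, -0.034, 0.2547]
orientation: [2.289, 2.151, 0.001]
force: [0.6, -0.2, -0.9]
opening: 1.004
grip_force: 0.0
clock: 10.9
tool_pos: [0.5457, -0.0518, 0.2544]
orientation: [2.288, 2.152, 0.001]
force: [-0.6, -0.3, -0.3]
opening: 0.998
grip_force: 0.0
t 10.9 pos [ 0.5457 -0.0518  0.2544] yaw -0.0614 zaxis [ 1.e-03  2.e-04 -1.e+00] F [-0.6 -0.3 -0.3] open 0.998 grip 0.0
units xyz [-0.231  0.41   3.295] turn z -0.014 tilt [-0.0002 -0.001 ]
```

View pics/z5.png

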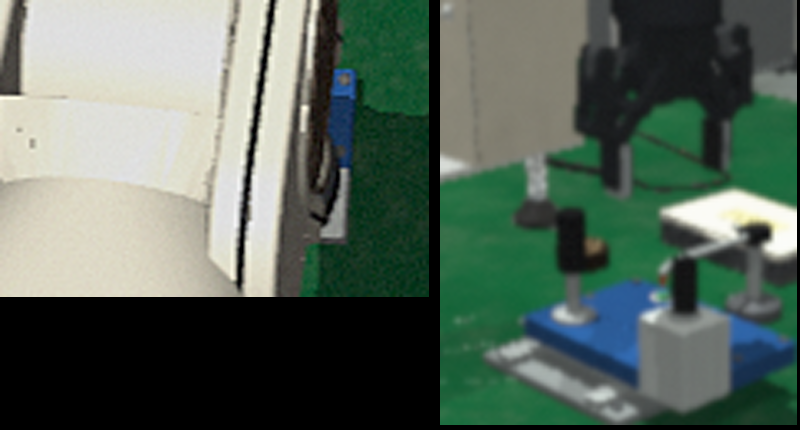

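The scene crop shows the gripper above and behind the gauge, whose top is at (685,262). The red tip is over the green dot at (664,285). The gauge is still seated, so I'll correct the position and descend.

```bash
python3 -c "
from h import *
print(proj('scene',[.5557,-.0582,.136]),'seen 311.7 176.7')"
python3 -m pendant '-0.23 0.41 0 0 0 0 -1;0 0 0 0 0 0 -1;0 0 0.8 0 0 0 -1;0 0 0.8 0 0 0 -1;0 0 0.8 0 0 0 -1;0 0 0.5 0 0 0 -1;0 0 0.3 0 0 0 -1;0 0 0 0 0 0 -1' 40
python3 -c "
from h import *
units([.5557,-.0582,.172])"
```

```text
[311.10181998 175.7754021 ] seen 311.7 176.7
clock: 11.8
tool_pos: [0.5547, -0.0584, 0.173]
orientation: [-2.288, -2.151, 0.002]
force: [-0.4, -0.4, -0.3]
opening: 0.998
grip_force: 0.0
t 11.8 pos [ 0.5547 -0.0584  0.173 ] yaw -0.0616 zaxis [-1.9e-03  2.0e-04 -1.0e+00] F [-0.4 -0.4 -0.3] open 0.998 grip 0.0
units xyz [0.011 0.041 0.041] turn z -0.016 tilt [-0.0001  0.0019]
```

```bash
python3 -m pendant '0 0.03 0 0 0 0 0;0 0 0 0 0 0 0.3;0 0 0 0 0 0 0.45;0 0 0 0 0 0 0.55;0 0 0 0 0 0 1;0 0 0 0 0 0 1;0 0 0 0 0 0 1;0 0 0 0 0 0 1' 40
python3 -c "
from h import *
units([.5557,-.0582,.172])
q,d=viewer.grab_frame('scene');r=(q.astype(int)[...,0]-q[...,1].astype(int).clip(0))
b=cv2.resize(q[120:220,260:360],None,fx=5.5,fy=5.5,interpolation=cv2.INTER_CUBIC)
cv2.imwrite('pics/z6.png',b[:,:,::-1])"
```

```text
clock: 12.6
tool_pos: [0.5562, -0.0588, 0.1745]
orientation: [2.289, 2.151, 0.001]
force: [-0.1, -0.6, 3.2]
opening: 0.222
grip_force: 39.0
t 12.6 pos [ 0.5562 -0.0588  0.1745] yaw -0.062 zaxis [ 1.1e-03 -2.0e-04 -1.0e+00] F [-0.1 -0.6  3.2] open 0.222 grip 38.985580801963806
units xyz [ 0.024 -0.023  0.099] turn z -0.02 tilt [ 0.0001 -0.0011]
```

View pics/z6.png

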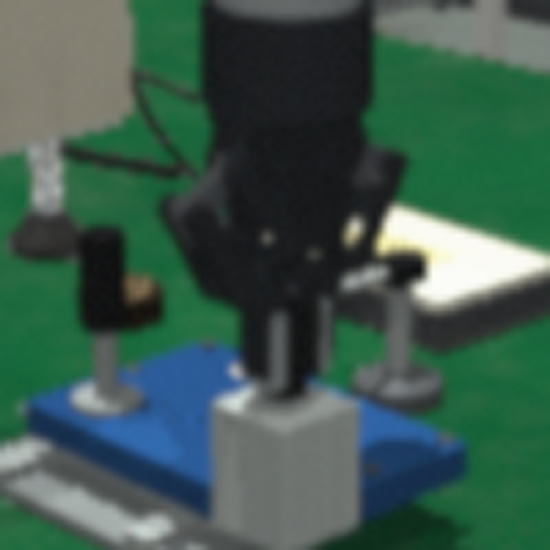

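The fingers are closed on the gauge grip at about (285,345), just above the block, with little side force. I'll draw it up slowly by 28 mm.

```bash
python3 -m pendant '0 0 -0.04 0 0 0 1;0 0 -0.08 0 0 0 1;0 0 -0.08 0 0 0 1;0 0 -0.08 0 0 0 1;0 0 -0.08 0 0 0 1;0 0 -0.08 0 0 0 1;0 0 -0.08 0 0 0 1;0 0 -0.08 0 0 0 1'
python3 -m pendant '0 0 -0.08 0 0 0 1;0 0 -0.08 0 0 0 1;0 0 -0.08 0 0 0 1;0 0 -0.08 0 0 0 1;0 0 -0.08 0 0 0 1;0 0 -0.08 0 0 0 1;0 0 -0.04 0 0 0 1;0 0 0 0 0 0 1'
python3 -c "
from h import *
units([.5562,-.0588,.2025])
q,d=viewer.grab_frame('scene');p=viewer.grab_frame('top')[0]
b=cv2.resize(q[140:215,270:345],None,fx=7,fy=7,interpolation=cv2.INTER_CUBIC)
a=cv2.resize(p[130:220,220:310],(270,270),interpolation=cv2.INTER_CUBIC)
im=np.zeros((525,800,3),np.uint8);im[:,:525]=b;im[:270,530:]=a
cv2.imwrite('pics/z7.png',im[:,:,::-1])"
```

```text
clock: 13.45
tool_pos: [0.5558, -0.0587, 0.1891]
orientation: [-2.289, -2.151, 0.0]
force: [1.2, -0.3, -2.2]
opening: 0.222
grip_force: 39.1
clock: 14.25
tool_pos: [0.5558, -0.0588, 0.2021]
orientation: [-2.289, -2.151, 0.0]
force: [-0.1, -0.9, -0.7]
opening: 0.219
grip_force: 39.2
t 14.25 pos [ 0.5558 -0.0588  0.2021] yaw -0.062 zaxis [-0. -0. -1.] F [-0.1 -0.9 -0.7] open 0.219 grip 39.22128438949585
units xyz [ 0.     0.014 -0.016] turn z -0.02 tilt [0. 0.]
```

View pics/z7.png

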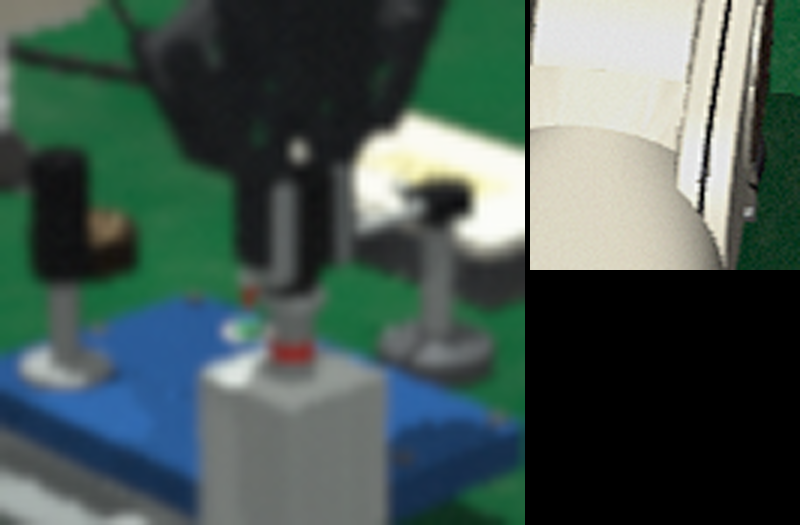

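The whole red ring shows at (292,352) with bare shank below it and no blue. The red tip at (248,295) stands over the green dot at (248,328). The lift is about 27.6 mm with no slip, so I'm handing in.

```bash
python3 -m pendant '0 0 0 0 0 0 1;0 0 0 0 0 0 1;0 0 0 0 0 0 1' && python3 -c "
from rig import close_job
print(close_job())"
```

```text
clock: 14.65
tool_pos: [0.5558, -0.0588, 0.2018]
orientation: [-2.289, -2.151, 0.0]
force: [0.4, -0.7, -0.7]
opening: 0.22
grip_force: 39.2
the job is handed in; nothing more can be done
None
```

I paused the carrier on yellow and then set it on green, and I handed in at 14.65 s with the gripper holding the gauge still about 27 mm up, red ring showing and blue hidden; the hand-in call gave no verdict.

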